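# Work a stuck sealing plug out of its port block

## Robot

A 6-joint arm with a two-finger parallel gripper is mounted at the origin on a cart in front of the work surface, level with it; the furniture and walls round the work are solid. World frame = base frame: x ahead of the robot, y to its left, z up, the work surface at z = 0. Lengths are in m, angles in rad, forces in N, time in s.
With the tool pointing down it reaches from about 0.275 to 0.85 m from the base axis. Payload 5.2 kg.
Tool frame: the origin (TCP) lies midway between the tips of the shut fingers; the grasp point (between the pads) lies 19 mm behind it; z points along the fingers, y is the direction in which the jaws open and shut (so a half turn about z gives the same grasp; the last joint's range is limited). The gripper opens to 85 mm and grips with 20 to 120 N. Pads are 22 mm wide; open, the fingers measure 114 mm over their backs; the gripper's body (76 mm by 85 mm) begins 54 mm behind the grasp point. The pads swing forward as they close: fully open they stand 13 mm farther back than shut.
Start: joints at [-1.357, 0.259, 1.535, -0, 1.348, -0.203], TCP at [0.223, -0.503, 0.199] pointing down, gripper open.
Joint ranges: [-3.14, 3.14], [-0.91, 2.08], [0.19, 2.58], [-1.22, 4.36], [0.22, 2.71], [-3.12, 3.12]. Speed limits (rad/s): [2.57, 2.57, 3.14, 3.14, 3.14, 3.14].

## Interface

Orientations are given as a rotation vector (axis times angle).
In Python, from station import ctrl gives the robot as it stands.
- The arm moves only by the tool jog_arm, never from a script. Its argument "commands" is a list of rows, each a list of 7 numbers: the shift along the tool's x, y, z in mm, then the turn, a rotation vector about the tool's x, y, z in degrees, then the closure, from 0 (fully open) to 1 (shut). A call has 1 to 5 rows; each row shifts and turns the commanded pose from where the row before left it, along the tool's axes as they then stand; what a row does not reach is not made up. A row lasts 1/10 s, in which the tool goes at most 50 mm and 8.59 degrees, less where a joint would pass 70% of its speed; a pose out of reach is approached as far as the arm can. A call is refused whole if a number of a shift passes 50 or a number of a turn 8.59, either way. A call with a gripper value outside its range is refused whole. The fingers move at their own pace and stop on an object; "grip_force" is the grip in N (left out, the last holds). Time passes only in rows, so rows that do not move let the fingers close. It gives the time, the measured TCP pose, the force and the opening at its end, in the units of the state.
- ctrl.get_state(): the state, without advancing time (a new reading comes with each control period).
- ctrl.get_image(name): name is "side" or "top" or "wrist"; returns a dict with "image" (384x512x3 uint8, red, green, blue), "fovy" (degrees; the focal length in pixels is half the picture's height over the tangent of half this angle, whatever the lens; pixels are square), "cx", "cy" (the principal point, pixels), "view" (4x4, takes a point from world to camera coordinates). Camera axes: x right, y up, looking along -z (the intrinsics and any distortion apply to the point x, -y, -z); pixel columns grow to the right and rows downward; lengths in m; the calibration is good to about 2 mm. A picture is of the moment at which its call begins. There is no depth.
- ctrl.finish_job(): hands the job in, once; it reports no verdict.
Trained networks look in the newest picture that a camera, given by its name, has taken for a name from the list of things; names that differ only in an ending like _2 or _b are one class to them, and where a whole thing is asked for, a point or a joint stands for the part that bears it (a point fixed in the world has none). Each returns a list of dicts, best first, with "confidence" (0 to 1); they miss things now and then, are a little off and sometimes report something else, mostly with a low value. They report only what shows in the picture. A call takes as long as a camera call. They do not tell look-alikes from the thing itself.
- ctrl.regions_of(target, camera): "region" (384x512 bool, what is visible of it) and "centre" ([column, row] in pixels, amid what is visible of it).
The state is a dict: "time_s": time; "q": joint angles; "joint_velocities": joint speeds; "joint_torque": joint torques, N m; "ee_pos": TCP position; "ee_rot": TCP orientation; "ft_force": force on the tool from outside, world axes, zero at the start; "wrist_torque": the same for the moment, N m; "finger_gap": finger opening in m.
Only numpy, scipy, OpenCV 4.12 (cv2) and the standard library are available. Lean on these libraries where they do the work, as an engineer would, in place of code of your own. Each camera call takes 0.05 s, during which the arm holds its last target.

## Task

Take the red sealing plug out of its port block and put it in the green tray. It is stuck tight, so work it loose by twisting it back and forth while pulling up; a plain pull would only lift the block, which must stay down on its dowels. Leave the blue plug alone.

Things in the scene. Friction and masses are not known exactly. Their poses are not given: they have to be found in the camera images.
- red_plug: red plastic plug, 50 g: round shank 26 mm across, 16 mm long, in the port; above it a flange 38 mm across, 4 mm thick, lying on the block; on top an upright flat finger tab 34 mm long (its x), 12 mm thick (its y), 30 mm tall, to be pinched across its thickness. Origin: on the axis at the flange's underside, so the tab spans z = +4 to +34 mm; z up
- blue_plug: the same plug in blue plastic, in the other block; to be left alone. Same origin and axes
- red_block_top (a point): centre of the upper face of the red plug's port block, moving with it: aluminium, 80 x 80 x 30 mm, 1.2 kg (12 N lifts it), loose on two upright dowels at opposite corners, 6 mm proud of its top, which keep it from turning. Its top is 38 mm above the table when down. x along the base plate's long side, z up; the plug's axes start parallel to these
- red_port (a point): fixed point: where the middle of the block's upper face is when the block is fully down. It belongs to the dark steel base plate, 110 x 84 x 8 mm, fixed to the table, that carries the dowels
- tray: shallow open green plastic tray with a few small screws in it, 71 x 91 x 22 mm outside (91 along its y), walls and floor 2 mm thick, loose on the table, 0.3 kg. Origin: centre of its underside; z up
- red_plug_mid (a point): point on the red plug's axis 10 mm above its origin. The seal grips the plug with 16 to 28 N (0.2 to 0.4 N m to twist) whichever way it slides, so while being twisted it rises with far less pull: up to 2.5 mm of rise per 0.8 rad of twist is easy. The seal lets go after 8 mm of rise; the bore ends at 16 mm. It can turn either way without a stop
Mind the look-alikes: they are no part of the job. Of the things shaped like the red_plug, the red one is meant.

How it is judged:
By the outcome, as a careful person would: the job done as asked, in the order asked, and still so for the second after the job is handed in, with the robot touching nothing.
It also fails if it takes over 51 s, if anything falls off the work surface, if the arm or the gripper's body presses on something with over 40 N, if the wrist force passes 120 N, or if a joint passes its speed limit or range.

## Working session

There is one attempt and no reset: what is moved stays moved. The work goes in short steps, Python scripts to look and compute and a tool call to move; the robot and the scene stay as the last step left them, time stands still between calls to the robot, and variables do not carry over. Pictures are saved under pics/ and viewed, and the job is handed in when it is done.

Besides the shell and the picture viewer there is one more tool, called after "Call:" as name([rows], argument=value, ...), one row to a line, values as JSON. jog_arm: Moves the arm, as the interface text tells. Its arguments: {"type":"object","properties":{"commands":{"type":"array","items":{"type":"array","items":{"type":"number"}}},"grip_force":{"type":"number"}},"required":["commands"]}

```bash
ls; mkdir -p pics; cat > h.py <<'E'
import numpy as np,cv2
from station import ctrl
def K(d):
    f=192/np.tan(np.radians(d['fovy'])/2); return f,d['cx'],d['cy']
def proj(d,p):
    f,cx,cy=K(d);c=d['view']@np.append(p,1);return np.array([cx+f*c[0]/-c[2],cy-f*c[1]/-c[2]])
def ray(d,uv):
    f,cx,cy=K(d);V=np.array(d['view']);R=V[:3,:3];o=-R.T@V[:3,3]
    return o,R.T@np.array([(uv[0]-cx)/f,-(uv[1]-cy)/f,-1])
def atz(d,uv,z):
    o,r=ray(d,uv);return o+r*(z-o[2])/r[2]
E
python3 - <<'E'
from h import *
s=ctrl.get_state();print({k:np.round(v,3) for k,v in s.items()})
import pickle
D={}
for n in ['top','side','wrist']:
    d=ctrl.get_image(n);D[n]=d;cv2.imwrite(f'pics/{n}0.png',d['image'][:,:,::-1]);print(n,[k for k in d],d['fovy'],d['cx'],d['cy'],np.round(d['view'],3).tolist())
    for t in ['red_plug','red_block_top','tray']:
        for r in ctrl.regions_of(t,n):print(n,t,round(r['confidence'],2),np.round(r['centre']),r['region'].sum(), [np.where(r['region'].any(a))[0][[0,-1]].tolist() for a in (0,1)])
pickle.dump(D,open('D0.pkl','wb'))
E
```

```text
pics
{'time_s': np.float64(0.0), 'q': array([-1.357,  0.259,  1.536, -0.   ,  1.348, -0.203]), 'joint_velocities': array([ 0.   ,  0.001, -0.   , -0.001, -0.   ,  0.002]), 'joint_torque': array([ 1.0000e-03, -4.4602e+01, -2.9057e+01, -0.0000e+00,  1.2000e-02,
       -0.0000e+00]), 'ee_pos': array([ 0.223, -0.502,  0.198]), 'ee_rot': array([-3.072, -0.65 ,  0.   ]), 'ft_force': array([ 0.143, -0.119,  0.793]), 'wrist_torque': array([ 0.007, -0.002, -0.066]), 'finger_gap': np.float64(0.085)}
top ['image', 'fovy', 'cx', 'cy', 'view'] 52.03894729311811 260.76678660915627 187.59998834972964 [[-0.015, -1.0, 0.014, 0.015], [0.995, -0.013, 0.096, -0.583], [-0.095, 0.015, 0.995, -1.023], [0.0, 0.0, 0.0, 1.0]]
top red_plug 0.71 [207. 176.] 159 [[198, 211], [170, 184]]
top red_plug 0.61 [158. 222.] 171 [[150, 164], [214, 228]]
top red_plug 0.45 [198. 219.] 177 [[194, 208], [214, 228]]
top red_block_top 0.67 [208. 221.] 813 [[182, 221], [202, 239]]
top tray 0.7 [284. 167.] 895 [[263, 302], [151, 187]]
side ['image', 'fovy', 'cx', 'cy', 'view'] 42.10466172097816 264.4484367700566 178.32857156046575 [[-0.607, -0.795, 0.015, 0.355], [0.557, -0.412, 0.721, -0.364], [-0.567, 0.446, 0.693, -0.739], [0.0, 0.0, 0.0, 1.0]]
side red_plug 0.98 [168. 283.] 489 [[156, 179], [268, 297]]
side red_plug 0.85 [223. 242.] 316 [[214, 233], [230, 254]]
side red_plug 0.7 [196. 217.] 308 [[185, 203], [199, 224]]
side tray 0.8 [272. 171.] 1192 [[248, 293], [154, 185]]
wrist ['image', 'fovy', 'cx', 'cy', 'view'] 67.50943262688583 253.31629950374736 192.165013669355 [[0.404, -0.915, -0.001, -0.55], [0.865, 0.383, -0.324, 0.042], [0.297, 0.13, 0.946, -0.382], [0.0, 0.0, 0.0, 1.0]]
```

```bash
python3 - <<'E'
import cv2,numpy as np
a=cv2.imread('pics/top0.png')[130:260,130:330];cv2.imwrite('pics/top0c.png',cv2.resize(a,None,fx=4,fy=4,interpolation=cv2.INTER_CUBIC)[:600])
a=cv2.imread('pics/side0.png')[140:320,110:330];cv2.imwrite('pics/side0c.png',cv2.resize(a,None,fx=3.3,fy=3.3,interpolation=cv2.INTER_CUBIC))
E
```

```text
(no output)
```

View pics/top0c.png

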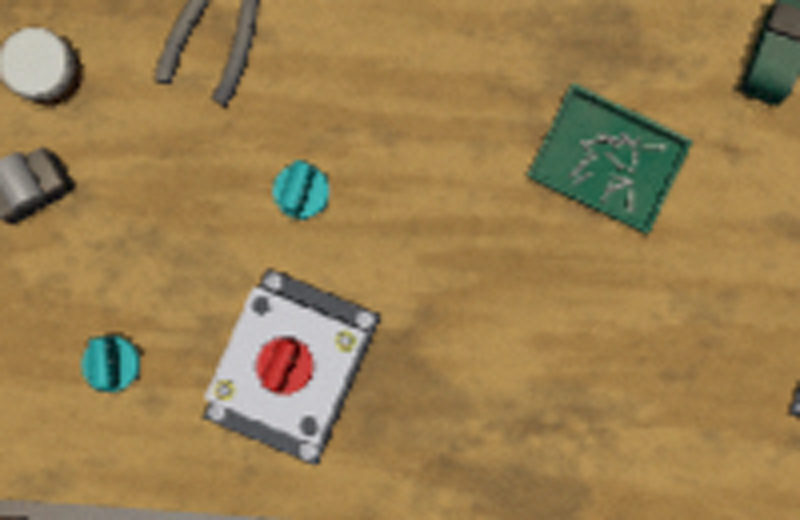

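View pics/side0c.png

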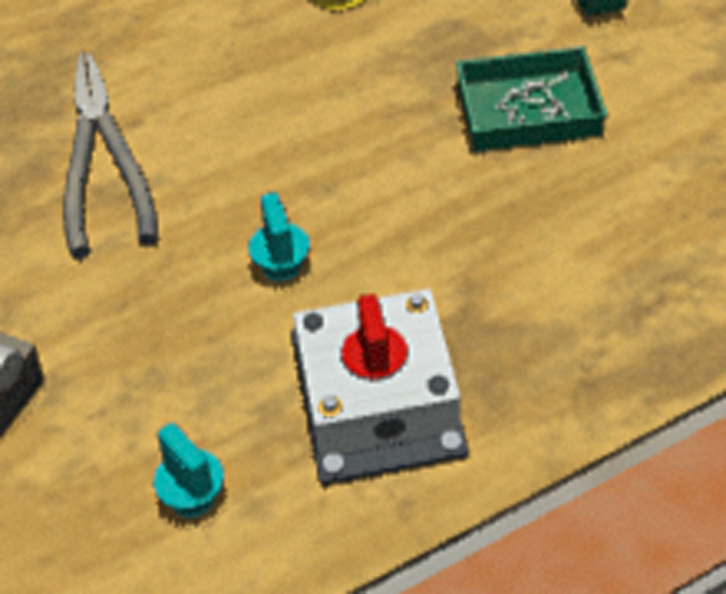

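View pics/top0.png

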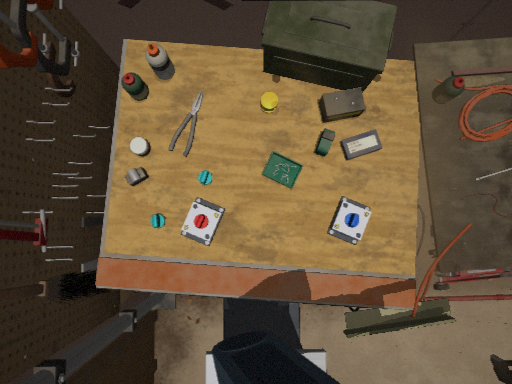

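View pics/side0.png

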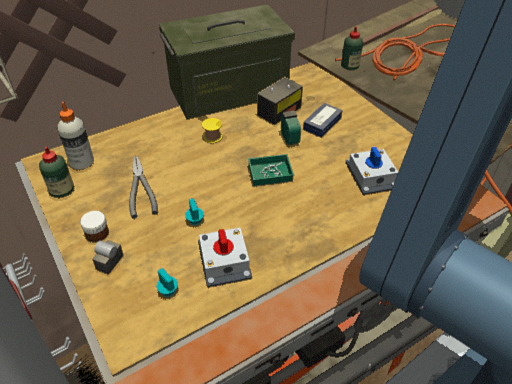

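The top view shows the red plug on its block at about (201,221), with the plate's long side running up and to the right. The green tray is at (283,170), the blue plug is at (352,220), and there are loose teal look-alikes at (158,221) and (205,177). Next I'll measure these.

```bash
python3 - <<'E'
from h import *
import pickle
D=pickle.load(open('D0.pkl','rb'))
def comp(im,m,near):
    n,l,st,c=cv2.connectedComponentsWithStats(m.astype(np.uint8));i=1+np.argmin(np.linalg.norm(c[1:]-near,axis=1));return l==i,c[i],st[i]
R={}
for n,near in (('top',(201,221)),('side',(223,243))):
    d=D[n];a=d['image'].astype(int);m=(a[...,0]>90)&(a[...,0]>2.2*a[...,1])&(a[...,0]>2.2*a[...,2])
    mm,c,s=comp(a,m,near);print(n,'red',c,s);R[n]=c
    g=cv2.cvtColor(d['image'],cv2.COLOR_RGB2HSV);m=(g[...,0]>65)&(g[...,0]<90)&(g[...,1]>100)
    m=cv2.morphologyEx(m.astype(np.uint8),cv2.MORPH_CLOSE,np.ones((5,5)))
    mm,c,s=comp(a,m,(283,170) if n=='top' else (271,170));print('tray',c,s,[np.round(atz(d,c,z),4) for z in (0,.01,.022)])
    r=cv2.minAreaRect(np.argwhere(mm)[:,::-1].astype(np.float32));b=cv2.boxPoints(r);print(b.tolist())
    if n=='top':
        P=np.array([atz(d,p,.018)[:2] for p in b]);print(np.round(P,4).tolist(),[np.linalg.norm(P[i]-P[i-1]).round(4) for i in range(4)],[np.degrees(np.arctan2(*(P[i]-P[i-1])[::-1])).round(1) for i in range(4)])
    # block+plate: low saturation
    m=(g[...,1]<60); 
    near=(203,221) if n=='top' else (225,256)
    mm,c,s=comp(a,cv2.morphologyEx(m.astype(np.uint8),cv2.MORPH_CLOSE,np.ones((9,9))),near);print('blk',c,s)
    b=cv2.boxPoints(cv2.minAreaRect(np.argwhere(mm)[:,::-1].astype(np.float32)));print(b.tolist())
    if n=='top':
        P=np.array([atz(d,p,.015)[:2] for p in b]);print(np.round(P,4).tolist(),[np.linalg.norm(P[i]-P[i-1]).round(4) for i in range(4)],[np.degrees(np.arctan2(*(P[i]-P[i-1])[::-1])).round(1) for i in range(4)])
for n in R: print(n,atz(D[n],R[n],.05))
A=[];B=[]
for n in R:
    o,r=ray(D[n],R[n]);r/=np.linalg.norm(r);Q=np.eye(3)-np.outer(r,r);A.append(Q);B.append(Q@o)
x=np.linalg.lstsq(np.vstack(A),np.hstack(B),rcond=None);print('tri',x[0],x[1])
E
```

```text
top red [200.79230769 221.07692308] [195 215  13  13 130]
tray [282.41869398 169.70550576] [264 152  38  36 781] [array([ 0.6345, -0.0544,  0.    ]), array([ 0.6331, -0.0537,  0.01  ]), array([ 0.6314, -0.0529,  0.022 ])]
[[262.3832092285156, 174.17884826660156], [273.0109558105469, 151.40513610839844], [301.9707946777344, 164.9197235107422], [291.3430480957031, 187.6934356689453]]
[[0.6204, 0.0013], [0.6825, -0.0285], [0.6444, -0.1066], [0.5826, -0.0763]] [np.float64(0.0863), np.float64(0.0689), np.float64(0.0868), np.float64(0.0687)] [np.float64(64.1), np.float64(-25.7), np.float64(-116.0), np.float64(153.9)]
blk [202.06575576 221.06319385] [ 181  198   44   48 1171]
[[178.83529663085938, 233.1411895751953], [194.53411865234375, 195.8564910888672], [224.71060180664062, 208.56236267089844], [209.01177978515625, 245.84706115722656]]
[[0.4652, 0.2264], [0.5643, 0.1848], [0.529, 0.1039], [0.4304, 0.1462]] [np.float64(0.0875), np.float64(0.1075), np.float64(0.0883), np.float64(0.1073)] [np.float64(66.6), np.float64(-22.8), np.float64(-113.6), np.float64(156.8)]
side red [222.75720165 243.18106996] [214 229  19  26 243]
tray [270.11455399 169.6685446 ] [ 249  155   45   31 1065] [array([ 0.6429, -0.0609,  0.    ]), array([ 0.6345, -0.0541,  0.01  ]), array([ 0.6245, -0.046 ,  0.022 ])]
[[247.87994384765625, 159.16000366210938], [290.01995849609375, 153.1400146484375], [293.8399658203125, 179.8800048828125], [251.699951171875, 185.89999389648438]]
blk [224.26981132 257.90188679] [ 199  228   53   59 2120]
[[196.57691955566406, 234.88461303710938], [241.96153259277344, 225.80770874023438], [252.3076934814453, 277.5384826660156], [206.92308044433594, 286.6153869628906]]
top [0.49595262 0.1632084  0.05      ]
side [0.49634931 0.16412573 0.05      ]
tri [0.4962573  0.16363306 0.04964573] [4.56793179e-07]
```

```bash
cat > plan.py <<'E'
from h import *
from scipy.spatial.transform import Rotation as Ro
def down(yawx):  # tool z down, tool x at world yaw (deg)
    a=np.radians(yawx);x=np.array([np.cos(a),np.sin(a),0]);z=np.array([0,0,-1.]);return Ro.from_matrix(np.c_[x,np.cross(z,x),z])
def plan(tp,tyaw,n,p=None,R=None,longway=False):
    s=ctrl.get_state()
    p=s['ee_pos'] if p is None else p;R=Ro.from_rotvec(s['ee_rot']) if R is None else R
    T=down(tyaw);dr=(R.inv()*T).as_rotvec()
    for i in range(n):
        q=p+(np.array(tp)-p)/(n-i);sh=R.inv().apply(q-p);rv=(R.inv()*T).as_rotvec()/(n-i)
        row=np.r_[np.round(sh*1e3,1),np.round(np.degrees(rv),2)];print(row.tolist())
        p=p+R.apply(row[:3]/1e3);R=R*Ro.from_rotvec(np.radians(row[3:]))
    return p,R
E
python3 - <<'E'
from plan import *
# tool y at 67 -> tool x at 67+90=157 (x yaw = y yaw+90 as z down)
p,R=plan([.496,.163,.17],157,17);print(p,R.as_rotvec())
E
```

```text
[30.6, -29.3, 1.7, -0.0, 0.0, -7.83]
[34.3, -24.9, 1.7, -0.0, 0.0, -7.83]
[37.3, -20.0, 1.7, -0.0, 0.0, -7.83]
[39.7, -14.7, 1.7, -0.0, 0.0, -7.83]
[41.3, -9.2, 1.7, -0.0, 0.0, -7.83]
[42.2, -3.4, 1.7, -0.0, 0.0, -7.83]
[42.3, 2.4, 1.7, -0.0, 0.0, -7.83]
[41.6, 8.1, 1.7, -0.0, 0.0, -7.83]
[40.1, 13.7, 1.7, -0.0, 0.0, -7.83]
[37.8, 19.0, 1.7, -0.0, 0.0, -7.83]
[34.9, 24.0, 1.7, -0.0, 0.0, -7.83]
[31.3, 28.5, 1.7, -0.0, 0.0, -7.83]
[27.1, 32.5, 1.7, -0.0, 0.0, -7.83]
[22.5, 35.9, 1.7, -0.0, 0.0, -7.83]
[17.3, 38.6, 1.8, -0.0, 0.0, -7.83]
[11.9, 40.6, 1.7, -0.0, 0.0, -7.83]
[6.3, 41.9, 1.8, -0.0, 0.0, -7.84]
[0.49604083 0.16298061 0.16998216] [-6.26281372e-01 -3.07852513e+00  8.89231621e-05]
```

Call:
jog_arm([
  [30.6,-29.3,1.7,0,0,-7.83,0],
  [34.3,-24.9,1.7,0,0,-7.83,0],
  [37.3,-20,1.7,0,0,-7.83,0],
  [39.7,-14.7,1.7,0,0,-7.83,0],
  [41.3,-9.2,1.7,0,0,-7.83,0],
])

```text
time_s: 1.1
ee_pos: [0.3034, -0.3055, 0.1907]
ee_rot: [2.674, 1.649, 0.0]
ft_force: [0.0, 0.3, 0.6]
finger_gap: 0.0851
```

Call:
jog_arm([
  [42.2,-3.4,1.7,0,0,-7.83,0],
  [42.3,2.4,1.7,0,0,-7.83,0],
  [41.6,8.1,1.7,0,0,-7.83,0],
  [40.1,13.7,1.7,0,0,-7.83,0],
  [37.8,19,1.7,0,0,-7.83,0],
])

```text
time_s: 1.6
ee_pos: [0.384, -0.1096, 0.1824]
ee_rot: [1.966, 2.449, 0.0]
ft_force: [1.3, -0.2, 1.0]
finger_gap: 0.0853
```

Call:
jog_arm([
  [34.9,24,1.7,0,0,-7.83,0],
  [31.3,28.5,1.7,0,0,-7.83,0],
  [27.1,32.5,1.7,0,0,-7.83,0],
  [22.5,35.9,1.7,0,0,-7.83,0],
  [17.3,38.6,1.8,0,0,-7.83,0],
])

```text
time_s: 2.1
ee_pos: [0.4644, 0.0865, 0.1737]
ee_rot: [1.031, 2.967, 0.0]
ft_force: [0.5, -1.0, -0.2]
finger_gap: 0.0852
```

Call:
jog_arm([
  [11.9,40.6,1.7,0,0,-7.83,0],
  [6.3,41.9,1.8,0,0,-7.84,0],
  [0,0,0,0,0,0,0],
])

```text
time_s: 2.4
ee_pos: [0.4972, 0.1673, 0.1697]
ee_rot: [0.614, 3.08, 0.003]
ft_force: [-0.7, -0.5, 0.5]
finger_gap: 0.0852
```

```bash
python3 - <<'E'
from plan import *
import pickle
d=ctrl.get_image('wrist');s=ctrl.get_state();pickle.dump((d,s),open('D1.pkl','wb'))
cv2.imwrite('pics/w1.png',d['image'][:,:,::-1])
print(s['time_s'],s['ee_pos'],Ro.from_rotvec(s['ee_rot']).as_matrix().round(3).tolist(),s['q'])
print(proj(d,[.496,.163,.042]),proj(d,[.496,.163,.072]),proj(d,s['ee_pos']))
E
```

```text
2.45 [0.49629167 0.16509613 0.16959132] [[-0.922, 0.387, -0.0], [0.387, 0.922, 0.0], [0.0, 0.0, -1.0]] [ 1.07508089e-01  2.32828055e-01  1.64392933e+00  2.45070080e-04
  1.26521919e+00 -1.06565782e+00]
[249.08935551 174.45501024] [248.73862498 182.44604482] [249.92495776 223.95127051]
```

View pics/w1.png

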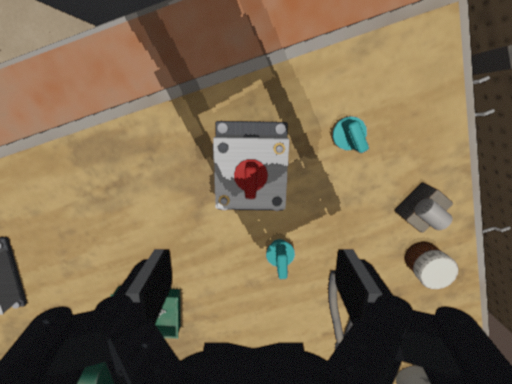

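The wrist view shows the red flange at about (250,175), within 1–2 px of the prediction, and the block's sides run parallel to the image axes. I'll measure this more finely.

```bash
python3 - <<'E'
from plan import *
import pickle
d,s=pickle.load(open('D1.pkl','rb'))
a=d['image'].astype(int);m=(a[...,0]>70)&(a[...,0]>2.2*a[...,1])&(a[...,0]>2.2*a[...,2])
m[:130]=0;m[215:]=0;m[:,:220]=0;m[:,285:]=0
v,u=np.where(m);print(m.sum(),u.min(),u.max(),v.min(),v.max(),u.mean(),v.mean())
# simulated silhouette fit
def model(x,y,yaw):
    c,sn=np.cos(yaw),np.sin(yaw);im=np.zeros((384*4,512*4),np.uint8)
    w=lambda P:np.array([(proj(d,[x+c*p[0]-sn*p[1],y+sn*p[0]+c*p[1],p[2]])+.5)*4 for p in P]).astype(np.int32)
    t=np.linspace(0,2*np.pi,40)
    P=[(.019*np.cos(k),.019*np.sin(k),z) for k in t for z in (.038,.042)]
    cv2.fillConvexPoly(im,cv2.convexHull(w(P)),255)
    P=[(i*.017,j*.006,z) for i in(1,-1) for j in (1,-1) for z in (.042,.072)]
    cv2.fillConvexPoly(im,cv2.convexHull(w(P)),255)
    return cv2.resize(im,(512,384),interpolation=cv2.INTER_AREA)/255.
from scipy.optimize import minimize
r=minimize(lambda q:np.abs(model(q[0]/1e3,q[1]/1e3,np.radians(q[2]))-m).sum(),[496,163,-23],method='Nelder-Mead',options=dict(initial_simplex=[[496,163,-23],[499,163,-23],[496,166,-23],[496,163,-15]]))
print(r.x,r.fun,m.sum())
g=cv2.resize(d['image'][110:225,200:310],None,fx=5,fy=5,interpolation=cv2.INTER_CUBIC);cv2.imwrite('pics/w1c.png',g[:,:,::-1])
E
```

```text
859 235 266 160 197 250.32246798603026 176.49941792782306
[497.94523112 164.13000642 -28.38279502] 182.0156862745098 859
```

View pics/w1c.png

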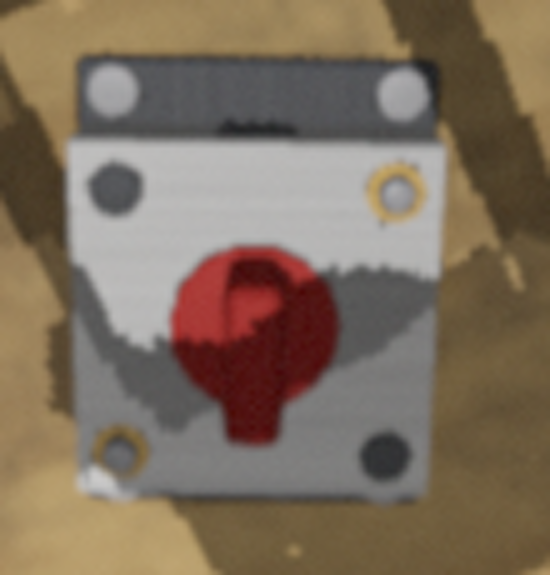

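```bash
python3 - <<'E'
from plan import *
import pickle
d,s=pickle.load(open('D1.pkl','rb'))
a=d['image'].astype(int);m0=(a[...,0]>35)&(a[...,0]>2.2*a[...,1])&(a[...,0]>2.2*a[...,2])
m0[:130]=0;m0[215:]=0;m0[:,:220]=0;m0[:,285:]=0
m=cv2.morphologyEx(m0.astype(np.uint8),cv2.MORPH_CLOSE,np.ones((5,5)))
print(m0.sum(),m.sum())
def model(x,y,yaw,b=.019):
    c,sn=np.cos(yaw),np.sin(yaw);im=np.zeros((384*4,512*4),np.uint8)
    w=lambda P:np.array([(proj(d,[x+c*p[0]-sn*p[1],y+sn*p[0]+c*p[1],p[2]])+.5)*4 for p in P]).astype(np.int32)
    t=np.linspace(0,2*np.pi,40)
    for P in ([(.019*np.cos(k),.019*np.sin(k),z) for k in t for z in (.038,.042)],[(i*.017,j*.006,z) for i in(1,-1) for j in (1,-1) for z in (.042,.072)]):
        cv2.fillConvexPoly(im,cv2.convexHull(w(P)),255)
    return cv2.resize(im,(512,384),interpolation=cv2.INTER_AREA)/255.
from scipy.optimize import minimize
r=minimize(lambda q:np.abs(model(q[0]/1e3,q[1]/1e3,np.radians(q[2]))-m).sum(),[496,163,-23],method='Nelder-Mead',options=dict(initial_simplex=[[496,163,-23],[499,163,-23],[496,166,-23],[496,163,-15]]))
print(r.x,r.fun)
# block corners (read in crop), on upper face z=.038
for uv in [(68,140),(447,140),(425,497),(80,497)]:
    print(atz(d,(200+uv[0]/5-.5,110+uv[1]/5-.5),.038).round(4))
E
```

```text
869 869
[497.94523112 164.13000642 -28.38279502] 172.0156862745098
[0.4449 0.1431 0.038 ]
[0.4758 0.2173 0.038 ]
[0.5506 0.1843 0.038 ]
[0.52   0.1108 0.038 ]
```

Call:
jog_arm([
  [-1,1.5,30,0,0,0,0],
  [0,0,30,0,0,0,0.3],
  [0,0,25,0,0,0,0.4],
  [0,0,15,0,0,0,0.5],
  [0,0,0,0,0,0,0.5],
], grip_force=60)

```text
time_s: 2.95
ee_pos: [0.4953, 0.1626, 0.068]
ee_rot: [-0.629, -3.073, 0.003]
ft_force: [0.4, 0.1, 0.1]
finger_gap: 0.0428
```

```bash
cat > look.py <<'E'
from plan import *
import sys
def look(n,tag,crop=None,f=1):
    d=ctrl.get_image(n);im=d['image'][:,:,::-1]
    if crop: x0,y0,x1,y1=crop;im=im[y0:y1,x0:x1]
    cv2.imwrite(f'pics/{tag}.png',cv2.resize(im,None,fx=f,fy=f,interpolation=cv2.INTER_CUBIC));return d
def st():
    s=ctrl.get_state();R=Ro.from_rotvec(s['ee_rot']).as_matrix()
    print(s['time_s'],s['ee_pos'].round(4),'yawx',np.degrees(np.arctan2(R[1,0],R[0,0])).round(2),'F',s['ft_force'].round(1),'T',s['wrist_torque'].round(2),'gap',s['finger_gap'],'q',s['q'].round(2))
E
python3 - <<'E'
from look import *
look('wrist','w2');st()
E
```

```text
3.0 [0.4966 0.1629 0.0694] yawx 156.89 F [0.5 0.8 0.1] T [0.01 0.01 0.02] gap 0.04274660223173973 q [ 0.1   0.34  1.77 -0.    1.03 -1.06]
```

View pics/w2.png

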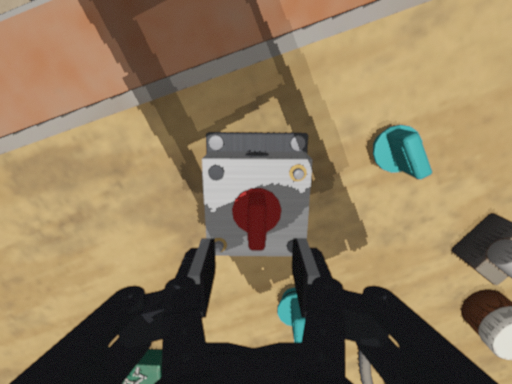

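```bash
python3 - <<'E'
from look import *
d=look('wrist','w3',(190,120,330,260),4);st()
s=ctrl.get_state()
print(proj(d,s['ee_pos']),proj(d,[.4975,.164,.042]),atz(d,(256.5,211),.042))
a=d['image'].astype(int);m=(a[...,0]>35)&(a[...,0]>2.2*a[...,1])&(a[...,0]>2.2*a[...,2]);m[:180]=0;m[260:]=0;m[:,:220]=0;m[:,290:]=0
v,u=np.where(m);print(u.min(),u.max(),v.min(),v.max())
for v in range(v.min(),v.max()+1,4):print(v,np.where(m[v])[0][[0,-1]])
E
```

```text
3.05 [0.4976 0.1631 0.0705] yawx 156.9 F [-0.1  0.2 -0.5] T [ 0.02 -0.02 -0.02] gap 0.04286497721871456 q [ 0.1   0.34  1.77 -0.    1.03 -1.06]
[254.4723015  225.87105624] [255.34233003 209.17037304] [0.49923488 0.16422441 0.042     ]
232 279 187 246
187 [250 262]
191 [241 270]
195 [237 273]
199 [234 276]
203 [233 277]
207 [232 279]
211 [232 278]
215 [233 277]
219 [235 275]
223 [238 273]
227 [243 268]
231 [247 263]
235 [247 263]
239 [248 262]
243 [248 262]
```

View pics/w3.png

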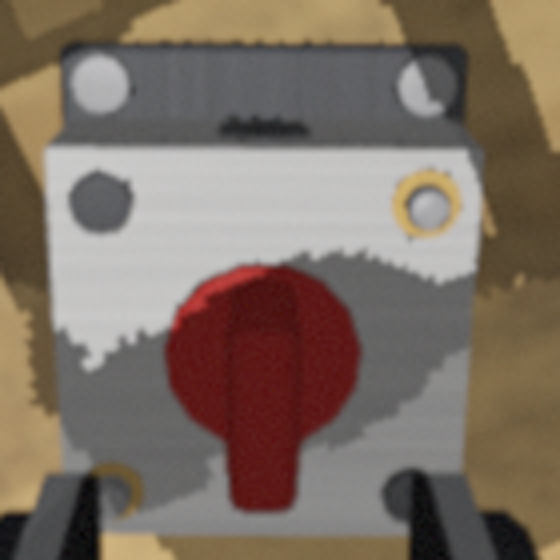

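Call:
jog_arm([
  [0,0,12,0,0,0,0.5],
  [0,0,10,0,0,0,0.6],
  [0,0,0,0,0,0,0.7],
  [0,0,0,0,0,0,1],
  [0,0,0,0,0,0,1],
], grip_force=60)

```text
time_s: 3.55
ee_pos: [0.4978, 0.1641, 0.0482]
ee_rot: [0.626, 3.078, 0.0]
ft_force: [-0.4, -0.5, 1.0]
finger_gap: 0.0003
```

Call:
jog_arm([
  [0,0,0,0,0,0,1],
  [0,0,0,0,0,0,1],
  [0,0,0,0,0,0,1],
], grip_force=100)

```text
time_s: 3.85
ee_pos: [0.4977, 0.164, 0.0482]
ee_rot: [0.626, 3.078, 0.0]
ft_force: [0.7, -0.1, 0.1]
finger_gap: 0.0002
```

```bash
python3 - <<'E'
from look import *
st();look('side','s4',(170,190,290,310),5);st()
E
```

```text
3.85 [0.4977 0.164  0.0482] yawx 157.01 F [ 0.7 -0.1  0.1] T [-0.04 -0.03  0.04] gap 0.00023809557323996723 q [ 0.11  0.37  1.79  0.    0.98 -1.06]
3.9 [0.4977 0.164  0.0482] yawx 157.01 F [0.2 0.2 0.6] T [0.03 0.04 0.06] gap -0.00018389711804697075 q [ 0.11  0.37  1.79  0.    0.98 -1.06]
```

View pics/s4.png

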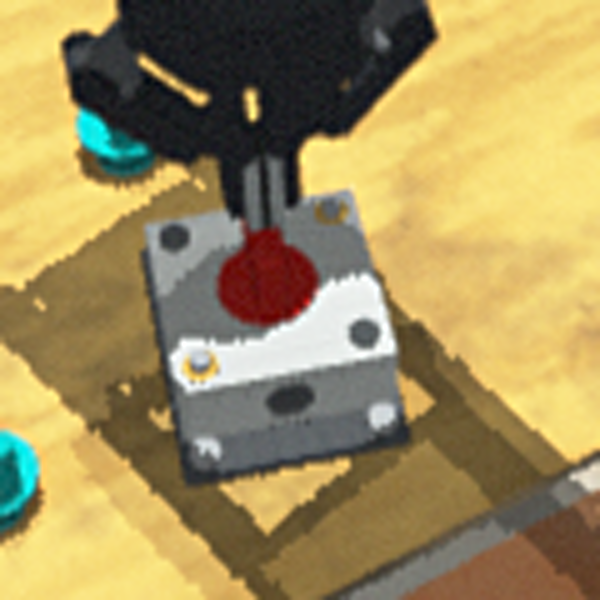

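The fingers shut on nothing (gap 0). In the side view their tips sit at about (223,234), apparently above or behind the tab. I'll compare that with where the TCP should project.

```bash
python3 - <<'E'
from look import *
import pickle
D=pickle.load(open('D0.pkl','rb'))
for z in (.0482,.06,.07,.08): print(z,proj(D['side'],[.4977,.164,z]), (proj(D['side'],[.4977,.164,z])-[170,190])*5)
d=look('wrist','w5');look('top','t5',(150,170,260,260),5);st();print(proj(d,[.4977,.164,.0482]))
pickle.dump(d,open('d5.pkl','wb'))
E
```

```text
0.0482 [222.44371447 243.30366006] [262.21857235 266.51830029]
0.06 [222.16491378 239.20619739] [260.82456888 246.03098693]
0.07 [221.92467541 235.67547541] [259.62337705 228.37737704]
0.08 [221.68070816 232.08995096] [258.4035408  210.44975481]
4.0 [0.4976 0.164  0.0481] yawx 157.0 F [0.1 0.6 0.4] T [-0.03  0.01  0.04] gap 6.613877668434319e-05 q [ 0.11  0.37  1.79 -0.    0.98 -1.06]
[253.4389908  224.12335516]
```

View pics/w5.png

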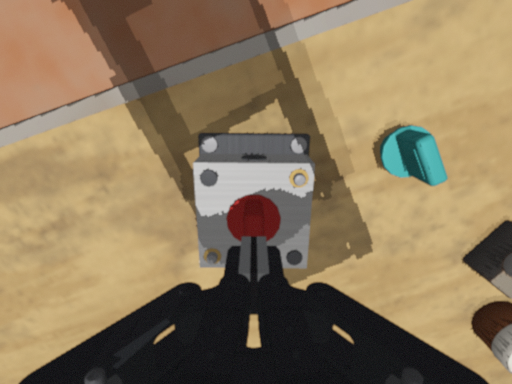

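View pics/t5.png

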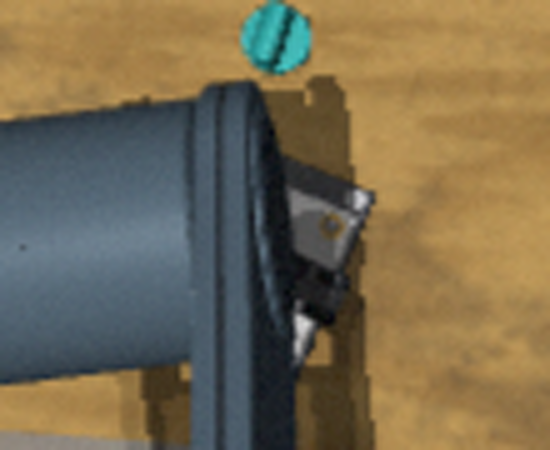

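```bash
python3 - <<'E'
import cv2
a=cv2.imread('pics/w5.png')[180:300,190:320];cv2.imwrite('pics/w5c.png',cv2.resize(a,None,fx=5,fy=5,interpolation=cv2.INTER_CUBIC))
E
```

```text
(no output)
```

View pics/w5c.png

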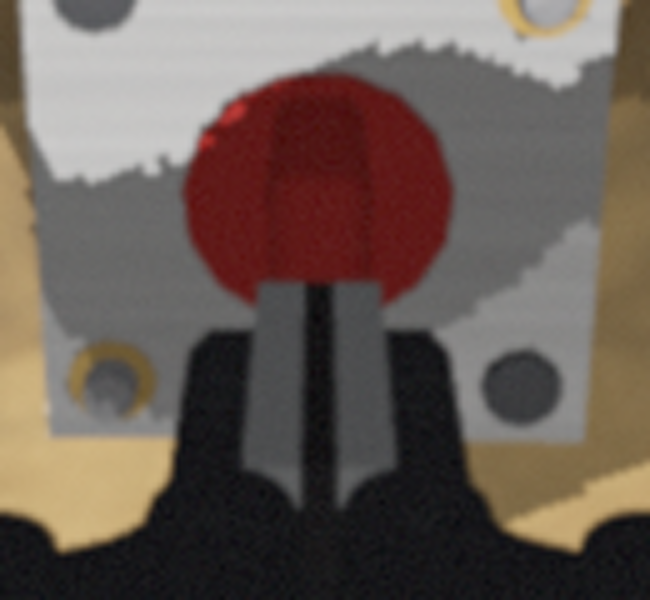

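```bash
python3 - <<'E'
from look import *
import pickle
D=pickle.load(open('D0.pkl','rb'));d=pickle.load(open('d5.pkl','rb'))
A=[];B=[]
for dd,uv in ((d,(253.6,236)),(D['side'],(222.6,234.4))):
    o,r=ray(dd,uv);r/=np.linalg.norm(r);Q=np.eye(3)-np.outer(r,r);A.append(Q);B.append(Q@o)
    print([atz(dd,uv,z).round(4) for z in (.048,.06,.072)])
print(np.linalg.lstsq(np.vstack(A),np.hstack(B),rcond=None)[:2])
o,_=ray(d,(0,0));print('cam',o)
E
```

```text
[array([0.506 , 0.1606, 0.048 ]), array([0.5003, 0.163 , 0.06  ]), array([0.4945, 0.1654, 0.072 ])]
[array([0.5152, 0.1519, 0.048 ]), array([0.5066, 0.1571, 0.06  ]), array([0.498 , 0.1622, 0.072 ])]
(array([0.48757467, 0.16842449, 0.0865043 ]), array([7.55272695e-09]))
cam [0.42150932 0.19622822 0.22391463]
```

Triangulating the fingertip edge puts the tips about 25–38 mm above the reported TCP height, so the shut fingers are standing above the tab. I'll open, descend in steps and watch the pictures and force instead of trusting the number.

Call:
jog_arm([
  [0,0,0,0,0,0,0.6],
  [0,0,0,0,0,0,0.6],
  [0,0,0,0,0,0,0.6],
  [0,0,10,0,0,0,0.6],
  [0,0,0,0,0,0,0.6],
])

```text
time_s: 4.5
ee_pos: [0.4964, 0.1638, 0.0366]
ee_rot: [-0.626, -3.076, 0.001]
ft_force: [-0.6, -0.7, 0.8]
finger_gap: 0.0341
```

```bash
python3 - <<'E'
from look import *
d=look('wrist','w6',(170,160,340,300),4);look('side','s6',(170,190,290,310),5);st()
E
```

```text
4.6 [0.497  0.1639 0.0374] yawx 157.0 F [ 0.2 -0.4 -0.1] T [-0.01  0.01  0.04] gap 0.03433860660234099 q [ 0.11  0.38  1.8   0.    0.96 -1.06]
```

View pics/w6.png

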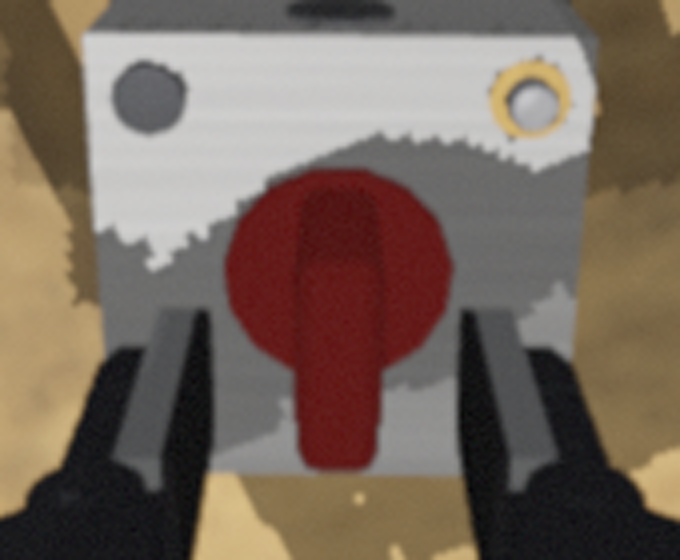

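View pics/s6.png

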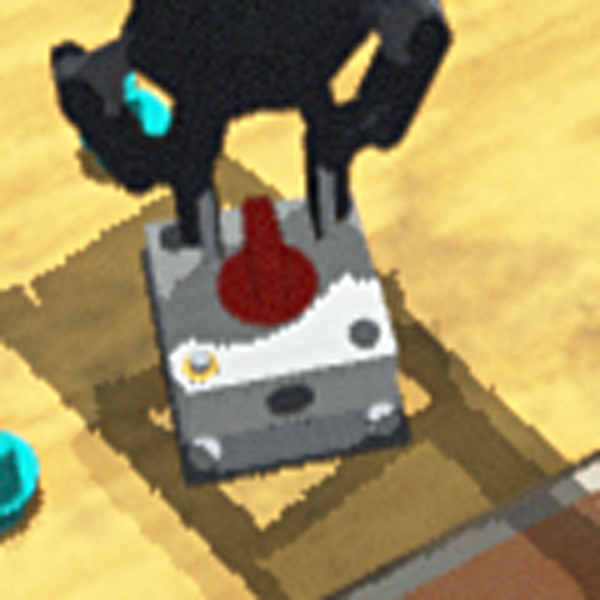

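The tips are still about at or above the tab top, at v≈310 of the crop against 258 for the tab's near edge. Continuing down.

Call:
jog_arm([
  [0,0,8,0,0,0,0.6],
  [0,0,7,0,0,0,0.6],
  [0,0,4,0,0,0,0.6],
  [0,0,0,0,0,0,0.6],
  [0,0,0,0,0,0,0.6],
])

```text
time_s: 5.1
ee_pos: [0.4975, 0.164, 0.0189]
ee_rot: [-0.626, -3.078, 0.0]
ft_force: [0.4, 0.4, 0.4]
finger_gap: 0.0339
```

```bash
python3 - <<'E'
from look import *
d=look('wrist','w7',(170,160,340,300),4);look('side','s7',(170,190,290,310),5);st()
E
```

```text
5.2 [0.4978 0.164  0.0192] yawx 157.0 F [-0.3 -1.1  0.3] T [ 0.01 -0.01  0.03] gap 0.03394667454875256 q [ 0.11  0.41  1.82  0.    0.92 -1.06]
```

View pics/w7.png

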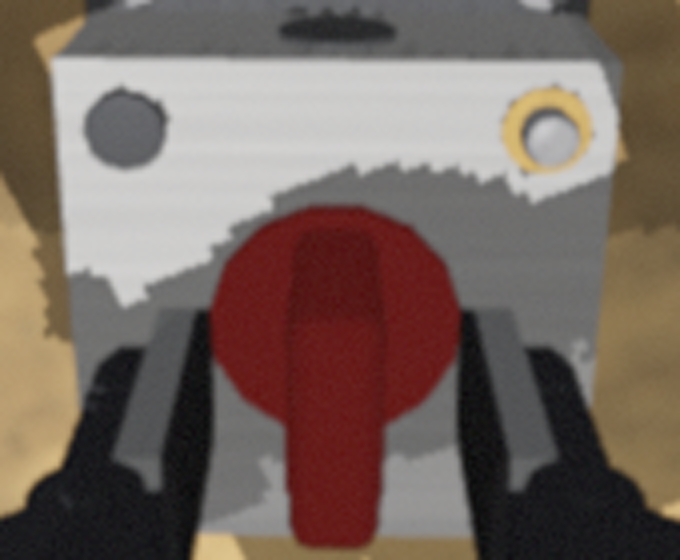

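View pics/s7.png

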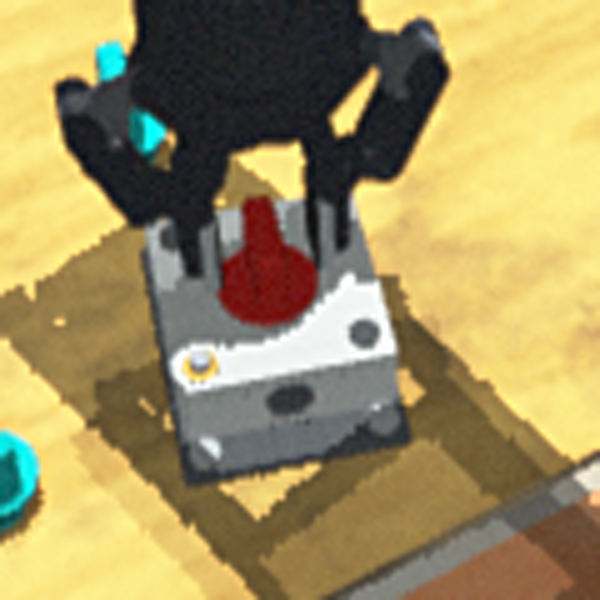

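Call:
jog_arm([
  [0,0,6,0,0,0,0.6],
  [0,0,0,0,0,0,0.75],
  [0,0,0,0,0,0,1],
  [0,0,0,0,0,0,1],
  [0,0,0,0,0,0,1],
], grip_force=80)

```text
time_s: 5.7
ee_pos: [0.4972, 0.1639, 0.0129]
ee_rot: [-0.626, -3.078, 0.001]
ft_force: [-0.2, -0.8, -0.6]
finger_gap: 0.0111
```

```bash
python3 - <<'E'
from look import *
d=look('wrist','w8',(170,160,340,300),4);look('side','s8',(170,190,290,310),5);st()
E
```

```text
5.8 [0.4973 0.1638 0.0129] yawx 157.01 F [-1.   0.   0.2] T [-0.1   0.17  0.01] gap 0.0106811381599592 q [ 0.11  0.41  1.83 -0.    0.9  -1.06]
```

View pics/w8.png

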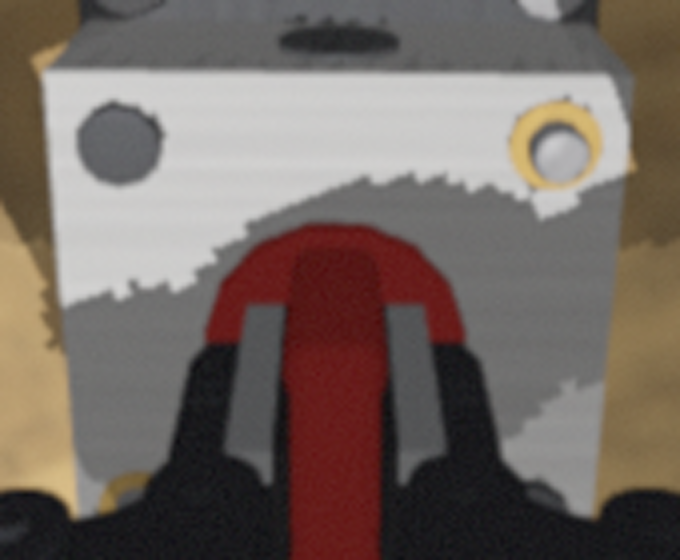

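View pics/s8.png

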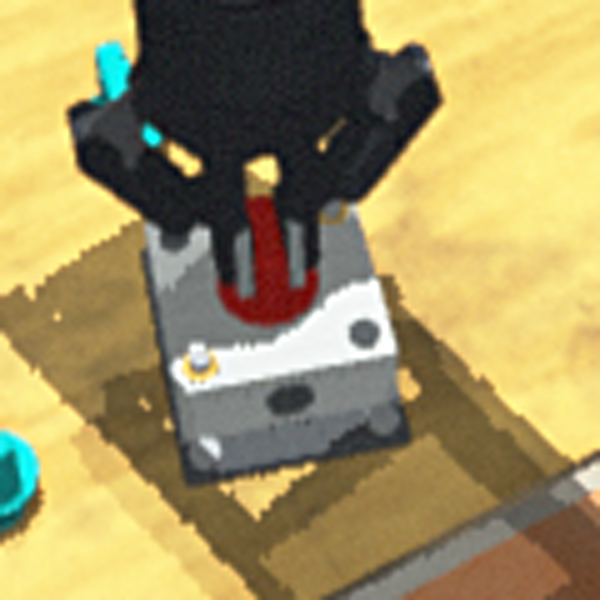

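The plug is gripped: the gap is 11 mm and both pads straddle the tab just above the flange. Starting the twist and pull.

Call:
jog_arm([
  [0,0,0,0,0,6,1],
  [0,0,-0.3,0,0,8,1],
  [0,0,-0.4,0,0,8,1],
  [0,0,-0.4,0,0,8,1],
  [0,0,-0.3,0,0,8,1],
], grip_force=90)

```text
time_s: 6.3
ee_pos: [0.4972, 0.164, 0.0139]
ee_rot: [-1.601, -2.702, 0.001]
ft_force: [-0.3, 0.0, -4.4]
finger_gap: 0.0104
```

```bash
python3 - <<'E'
from look import *
d=look('wrist','w9',(170,160,340,300),4);look('side','s9',(170,190,290,310),5);st()
E
```

```text
6.4 [0.4973 0.164  0.0141] yawx 118.91 F [ 0.2 -0.4 -2.1] T [-0.05 -0.02 -0.14] gap 0.010315802554685645 q [ 0.11  0.41  1.82  0.    0.9  -0.4 ]
```

View pics/w9.png

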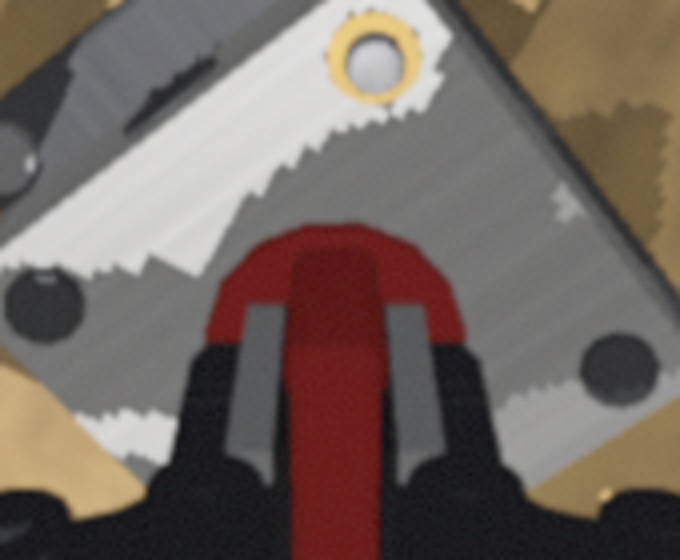

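View pics/s9.png

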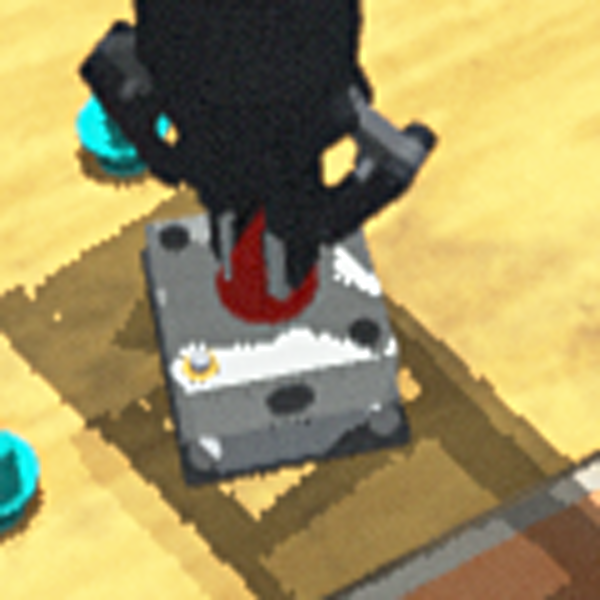

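The plug turned with the gripper, the block stayed down, and the pull is only 2–4 N. Continuing back and forth.

Call:
jog_arm([
  [0,0,0,0,0,-6,1],
  [0,0,-0.4,0,0,-8,1],
  [0,0,-0.4,0,0,-8,1],
  [0,0,-0.4,0,0,-8,1],
  [0,0,-0.4,0,0,-8,1],
])

```text
time_s: 6.9
ee_pos: [0.4973, 0.1641, 0.0156]
ee_rot: [-0.612, -3.081, -0.0]
ft_force: [1.1, -0.2, -4.9]
finger_gap: 0.0103
```

Call:
jog_arm([
  [0,0,-0.3,0,0,-8,1],
  [0,0,-0.3,0,0,-8,1],
  [0,0,0,0,0,6,1],
  [0,0,-0.4,0,0,8,1],
  [0,0,-0.4,0,0,8,1],
])

```text
time_s: 7.4
ee_pos: [0.4973, 0.164, 0.017]
ee_rot: [-0.788, -3.041, 0.0]
ft_force: [0.8, 0.4, -4.7]
finger_gap: 0.0106
```

Call:
jog_arm([
  [0,0,-0.4,0,0,8,1],
  [0,0,-0.4,0,0,8,1],
  [0,0,-0.4,0,0,8,1],
  [0,0,-0.4,0,0,8,1],
  [0,0,-0.2,0,0,8,1],
])

```text
time_s: 7.9
ee_pos: [0.4972, 0.164, 0.0188]
ee_rot: [-1.78, -2.588, 0.001]
ft_force: [0.0, -0.2, -3.8]
finger_gap: 0.0105
```

```bash
python3 - <<'E'
from look import *
look('side','s10',(170,190,290,310),5);st()
E
```

```text
7.95 [0.4973 0.164  0.0189] yawx 110.51 F [-1.2  0.5 -2.5] T [-0.14  0.16 -0.16] gap 0.01045056246949526 q [ 0.11  0.41  1.82  0.    0.92 -0.25]
```

View pics/s10.png

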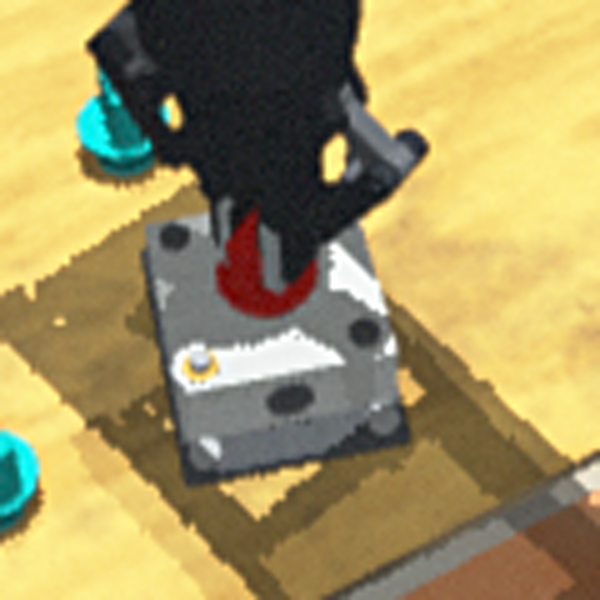

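The plug is up 6 mm and the block's lower edge hasn't moved. Twisting on past 8 mm.

Call:
jog_arm([
  [0,0,0,0,0,-6,1],
  [0,0,-0.4,0,0,-8,1],
  [0,0,-0.4,0,0,-8,1],
  [0,0,-0.4,0,0,-8,1],
  [0,0,-0.4,0,0,-8,1],
])

```text
time_s: 8.45
ee_pos: [0.4974, 0.164, 0.0207]
ee_rot: [-0.822, -3.032, 0.0]
ft_force: [-0.9, 0.5, 0.6]
finger_gap: 0.0104
```

Call:
jog_arm([
  [0,0,-0.4,0,0,-8,1],
  [0,0,-0.4,0,0,-8,1],
  [0,0,-0.4,0,0,-8,1],
  [0,0,-0.3,0,0,-6,1],
  [0,0,0,0,0,6,1],
])

```text
time_s: 8.95
ee_pos: [0.498, 0.1641, 0.0227]
ee_rot: [0.177, 3.136, 0.001]
ft_force: [-0.5, -0.2, 0.4]
finger_gap: 0.0106
```

Call:
jog_arm([
  [0,0,-0.4,0,0,8,1],
  [0,0,-0.4,0,0,8,1],
  [0,0,-0.4,0,0,4,1],
  [0,0,0,0,0,0,1],
  [0,0,0,0,0,0,1],
])

```text
time_s: 9.45
ee_pos: [0.4979, 0.1641, 0.0237]
ee_rot: [0.725, 3.056, 0.0]
ft_force: [0.4, 0.1, -0.6]
finger_gap: 0.0104
```

```bash
python3 - <<'E'
from look import *
look('side','s11',(170,190,290,310),5);st()
E
```

```text
9.5 [0.4978 0.164  0.0237] yawx 153.24 F [-1.  -0.2  0.3] T [-0.01  0.03 -0.02] gap 0.01062286858042142 q [ 0.11  0.4   1.82  0.    0.93 -1.  ]
```

View pics/s11.png

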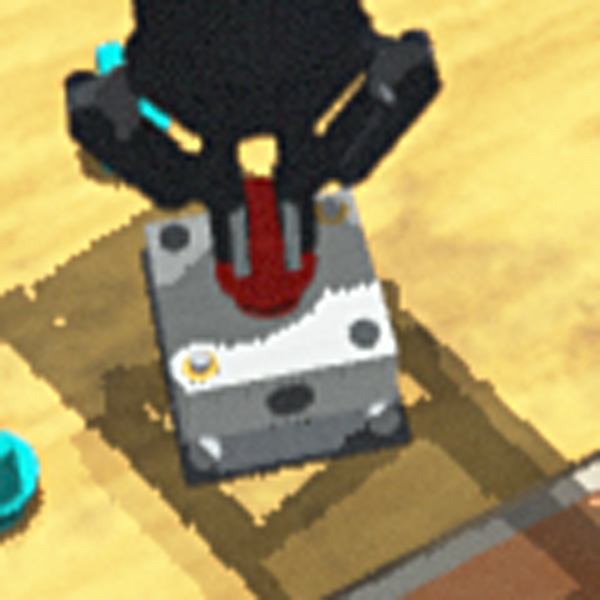

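Force and torque have dropped to zero, so the seal has let go. I'll lift slowly out of the bore, then higher.

Call:
jog_arm([
  [0,0,-2,0,0,0,1],
  [0,0,-3,0,0,0,1],
  [0,0,-4,0,0,0,1],
  [0,0,-6,0,0,0,1],
  [0,0,-10,0,0,0,1],
])

```text
time_s: 10.0
ee_pos: [0.4972, 0.1639, 0.0488]
ee_rot: [-0.733, -3.054, 0.0]
ft_force: [-0.3, 0.1, -0.3]
finger_gap: 0.0104
```

Call:
jog_arm([
  [0,0,-15,0,0,0,1],
  [0,0,-20,0,0,0,1],
  [0,0,-15,0,0,0,1],
  [0,0,0,0,0,0,1],
])

```text
time_s: 10.4
ee_pos: [0.4996, 0.1643, 0.1014]
ee_rot: [0.732, 3.05, 0.003]
ft_force: [0.9, -1.1, -1.2]
finger_gap: 0.0103
```

```bash
python3 - <<'E'
from look import *
look('side','s12',(140,140,310,300),4);st()
p,R=plan([.633,-.054,.09],153,6);print(p)
E
```

```text
10.45 [0.4987 0.1641 0.1   ] yawx 153.01 F [ 0.6 -0.4 -1.5] T [-0.02 -0.05  0.01] gap 0.01062706468868426 q [ 0.11  0.3   1.74 -0.    1.1  -0.99]
[-36.4, -22.2, 1.7, 0.02, 0.03, 0.0]
[-36.5, -22.2, 1.7, 0.02, 0.03, 0.0]
[-36.4, -22.2, 1.7, 0.02, 0.02, 0.0]
[-36.5, -22.3, 1.7, 0.01, 0.03, 0.0]
[-36.4, -22.2, 1.7, 0.02, 0.02, 0.0]
[-36.5, -22.3, 1.7, 0.01, 0.03, 0.01]
[ 0.63301223 -0.05402673  0.09001744]
```

View pics/s12.png

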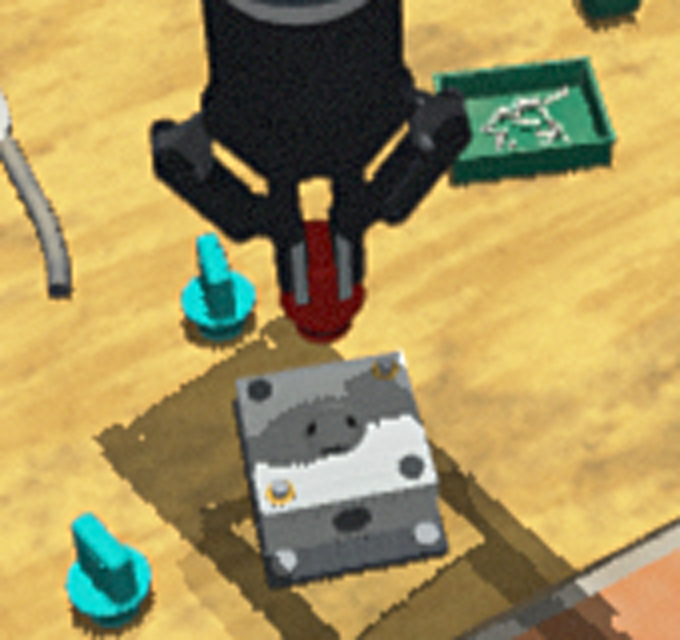

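The plug is out with its shank visible, and the block is still seated. Moving to the tray, aiming at its +y end where there are fewer screws.

Call:
jog_arm([
  [-20,-11,0,0,0,0,1],
  [-37,-20,1,0,0,0,1],
  [-42,-23,2,0,0,0,1],
  [-45,-24,2,0,0,0,1],
  [-37,-20,2,0,0,0,1],
])

```text
time_s: 10.95
ee_pos: [0.6144, -0.0067, 0.0904]
ee_rot: [-0.734, -3.054, 0.0]
ft_force: [0.1, -0.3, -0.7]
finger_gap: 0.0105
```

```bash
python3 - <<'E'
from look import *
st()
p,R=plan([.640,-.040,.06],153,2);print(p)
E
```

```text
10.95 [ 0.6144 -0.0067  0.0904] yawx 152.98 F [ 0.1 -0.3 -0.7] T [-0.01 -0.01 -0.01] gap 0.010475437106862377 q [-0.19  0.46  1.52 -0.    1.17 -1.29]
[-19.0, -9.0, 15.2, -0.01, -0.03, -0.01]
[-19.0, -9.0, 15.2, -0.02, -0.02, -0.01]
[ 0.64001851 -0.04002512  0.06002793]
```

Call:
jog_arm([
  [-19,-9,10,0,0,0,1],
  [-19,-9,10,0,0,0,1],
  [0,0,10,0,0,0,1],
  [0,0,0,0,0,0,1],
  [0,0,0,0,0,0,1],
])

```text
time_s: 11.45
ee_pos: [0.6382, -0.0369, 0.0608]
ee_rot: [-0.732, -3.053, -0.0]
ft_force: [0.9, 0.1, -0.4]
finger_gap: 0.0105
```

```bash
python3 - <<'E'
from look import *
look('side','s13',(190,90,350,240),4);look('wrist','w13');st()
E
```

```text
11.55 [ 0.6391 -0.0369  0.062 ] yawx 153.07 F [-0.3 -0.  -0.4] T [-0.03 -0.04 -0.03] gap 0.010513396766592692 q [-0.23  0.53  1.48  0.    1.13 -1.33]
```

View pics/s13.png

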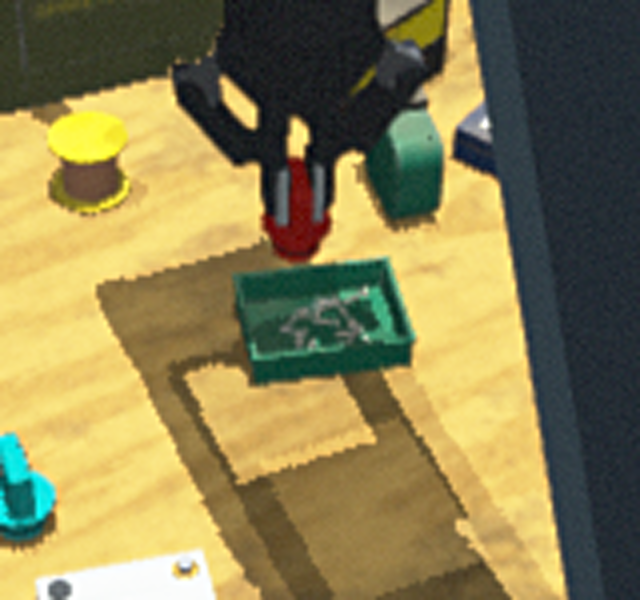

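View pics/w13.png

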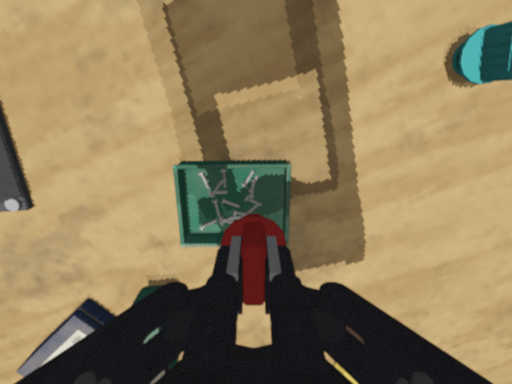

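```bash
python3 - <<'E'
from look import *
d=look('wrist','w14',(160,130,320,290),4);st()
for uv in [(175,163),(291,162),(181,246)]: print(atz(d,uv,.022).round(4))
A,B,C=[atz(d,uv,.022)[:2] for uv in [(175,163),(291,162),(181,246)]];print('ctr',(B+C)/2,np.linalg.norm(A-B),np.linalg.norm(A-C))
E
```

```text
11.6 [ 0.6394 -0.037   0.0623] yawx 153.07 F [ 0.   0.7 -0.5] T [ 0.06 -0.02 -0.  ] gap 0.010223918206718871 q [-0.23  0.53  1.48  0.    1.13 -1.33]
[ 0.5828 -0.0756  0.022 ]
[0.6224 0.004  0.022 ]
[ 0.6463 -0.1093  0.022 ]
ctr [ 0.63434952 -0.05268593] 0.08892454740162113 0.07185948148812324
```

View pics/w14.png

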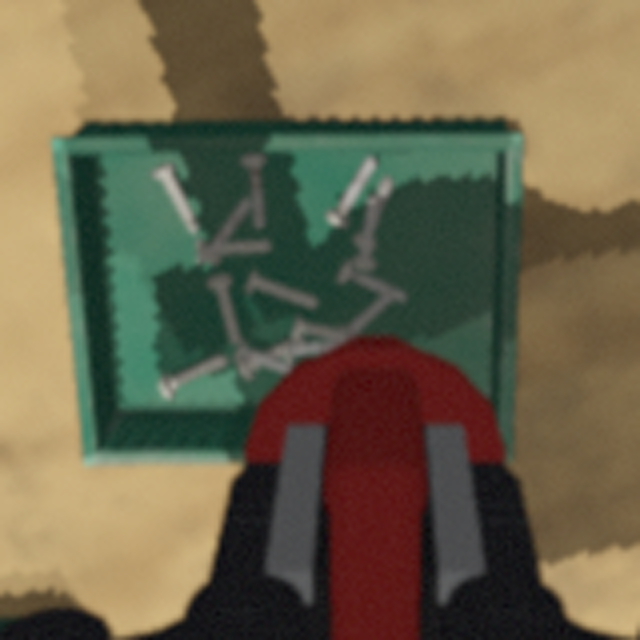

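The tray centre is confirmed at (0.634, -0.053), so the plug is inside the tray's footprint toward its +y end. Lowering.

Call:
jog_arm([
  [0,0,20,0,0,0,1],
  [0,0,20,0,0,0,1],
  [0,0,14,0,0,0,1],
  [0,0,6,0,0,0,1],
  [0,0,0,0,0,0,1],
])

```text
time_s: 12.1
ee_pos: [0.6389, -0.0375, 0.0009]
ee_rot: [-0.732, -3.054, -0.0]
ft_force: [0.0, -0.3, -0.1]
finger_gap: 0.0106
```

Call:
jog_arm([
  [0,0,1.5,0,0,0,1],
  [0,0,1.5,0,0,0,1],
  [0,0,0,0,0,0,1],
])

```text
time_s: 12.4
ee_pos: [0.6398, -0.0381, -0.0009]
ee_rot: [0.733, 3.054, 0.0]
ft_force: [0.1, 0.5, -0.5]
finger_gap: 0.0102
```

Call:
jog_arm([
  [0,0,1,0,0,0,1],
  [0,0,1,0,0,0,1],
  [0,0,1,0,0,0,1],
  [0,0,0,0,0,0,1],
])

```text
time_s: 12.8
ee_pos: [0.6393, -0.0379, -0.0046]
ee_rot: [-0.733, -3.054, 0.0]
ft_force: [0.3, -0.0, 0.1]
finger_gap: 0.0104
```

```bash
python3 - <<'E'
from look import *
look('side','s15',(190,90,350,240),4);st()
E
```

```text
12.85 [ 0.6394 -0.0379 -0.0046] yawx 153.0 F [ 0.7  0.7 -1. ] T [ 0.06  0.01 -0.03] gap 0.010355237172152906 q [-0.23  0.6   1.53  0.    1.   -1.33]
```

View pics/s15.png

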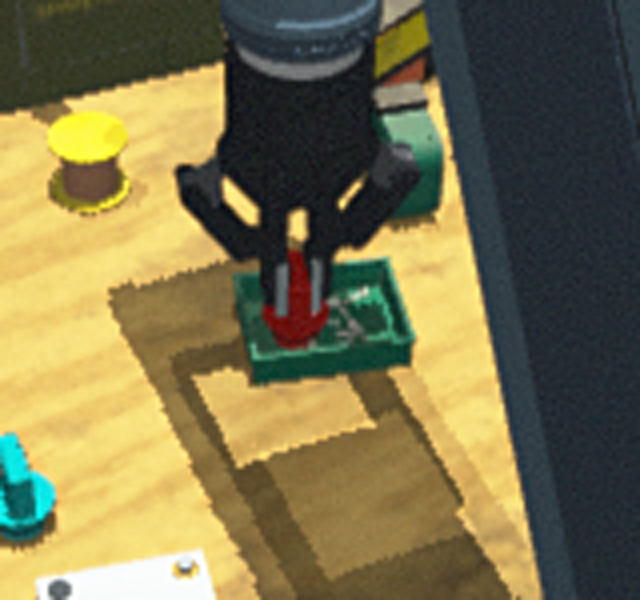

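Call:
jog_arm([
  [0,0,1,0,0,0,1],
  [0,0,0.7,0,0,0,1],
  [0,0,0,0,0,0,1],
])

```text
time_s: 13.15
ee_pos: [0.6393, -0.0379, -0.0063]
ee_rot: [-0.733, -3.054, 0.0]
ft_force: [0.8, -0.0, -1.1]
finger_gap: 0.0107
```

Call:
jog_arm([
  [0,0,0.5,0,0,0,1],
  [0,0,0.5,0,0,0,1],
  [0,0,0,0,0,0,1],
])

```text
time_s: 13.45
ee_pos: [0.6395, -0.0379, -0.007]
ee_rot: [0.733, 3.055, 0.0]
ft_force: [-0.9, 0.5, 0.1]
finger_gap: 0.0104
```

Call:
jog_arm([
  [0,0,0.5,0,0,0,1],
  [0,0,0,0,0,0,1],
])

```text
time_s: 13.65
ee_pos: [0.6396, -0.038, -0.007]
ee_rot: [0.733, 3.054, -0.0]
ft_force: [-1.7, 0.7, 4.6]
finger_gap: 0.0106
```

The reading of 4.6 N shows contact with the tray floor. Releasing gently, then retreating straight up.

Call:
jog_arm([
  [0,0,0,0,0,0,0.8],
  [0,0,0,0,0,0,0.7],
  [0,0,0,0,0,0,0.6],
  [0,0,0,0,0,0,0.6],
  [0,0,0,0,0,0,0.6],
], grip_force=30)

```text
time_s: 14.15
ee_pos: [0.6394, -0.0379, -0.0078]
ee_rot: [-0.733, -3.055, 0.0]
ft_force: [-0.1, -0.1, -0.5]
finger_gap: 0.0341
```

Call:
jog_arm([
  [0,0,-10,0,0,0,0.6],
  [0,0,-25,0,0,0,0.6],
  [0,0,-40,0,0,0,0.6],
  [0,0,-40,0,0,0,0.6],
  [0,0,-30,0,0,0,0.6],
])

```text
time_s: 14.65
ee_pos: [0.6404, -0.0381, 0.1411]
ee_rot: [0.732, 3.051, 0.0]
ft_force: [0.9, -0.9, -0.9]
finger_gap: 0.034
```

Call:
jog_arm([
  [30,0,0,0,0,0,0.6],
  [40,0,0,0,0,0,0.6],
  [40,0,0,0,0,0,0.6],
  [20,0,0,0,0,0,0.6],
  [0,0,0,0,0,0,0.6],
])

```text
time_s: 15.15
ee_pos: [0.5213, 0.0225, 0.1384]
ee_rot: [-0.731, -3.055, -0.0]
ft_force: [0.8, -0.2, -0.2]
finger_gap: 0.0339
```

```bash
python3 - <<'E'
from look import *
look('side','s16',(170,120,330,290),3.5);look('wrist','w16');st();look('top','t16')
E
```

```text
15.25 [0.5245 0.0209 0.1385] yawx 153.02 F [ 0.9 -0.8 -1. ] T [-0.02  0.02 -0.  ] gap 0.034087267874527656 q [-0.17  0.26  1.69 -0.    1.19 -1.27]
```

View pics/s16.png

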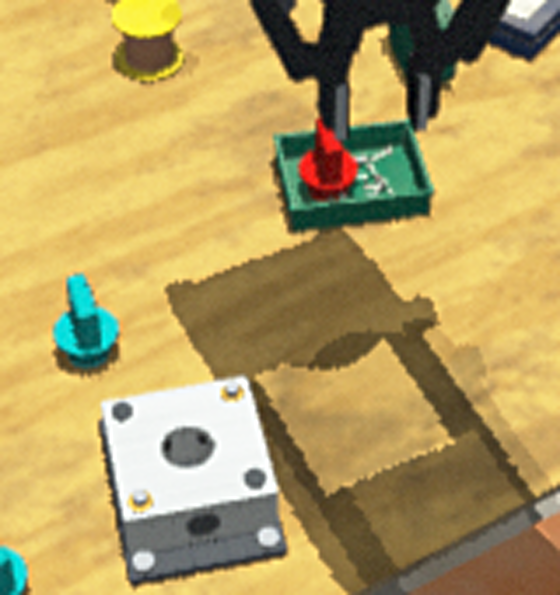

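View pics/w16.png

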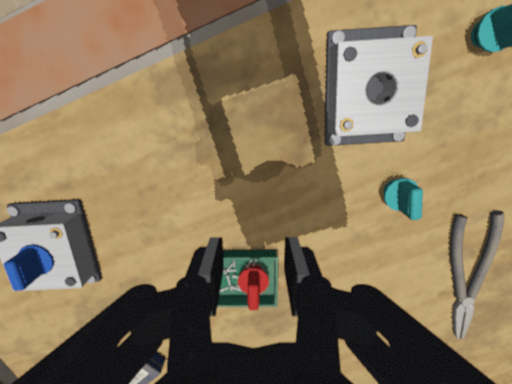

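View pics/t16.png

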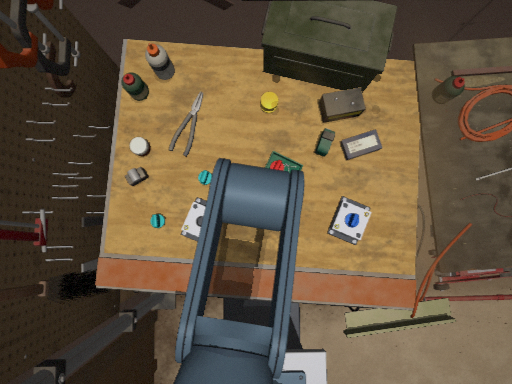

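The red plug stands upright in the tray, the block is fully down with its top-left corner at the same side-view pixel as at the start (about (199,235)), and the gripper is clear. Handing in.

```bash
python3 - <<'E'
from look import *
print(ctrl.finish_job());st()
E
```

```text
the job is handed in; nothing more can be done
None
the job is handed in; nothing more can be done
```

The red plug is out of its port and standing upright in the green tray. I handed the job in at about 15.3 s of the 51 s allowed, with the gripper open and clear of everything. The hand-in gave no verdict.

**How it came loose:** I pinched the tab and twisted back and forth by about 40–60° per swing, rising about 0.4 mm per 8° of twist. The pull stayed below about 5 N. The force and torque readings fell to zero after roughly 8 mm of rise, so I lifted it straight out. I lowered it onto the tray floor until I felt about 5 N of contact, then released it and backed away.

**Last checks:**
- **Block:** it is down on its dowels, with the same corner position in the side view as at the start.
- **Blue plug and tray:** the blue plug is untouched in its block, and the tray shows no visible shift.

**What disagreed:** the real fingertips sat about 38 mm higher than the reported TCP height. My first grasp therefore closed on nothing above the tab. It moved nothing; I corrected the depth from the wrist and side pictures before gripping.

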